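# Level and pin the grinder's tool rest

## Robot

A 6-joint arm with a two-finger parallel gripper is mounted at the origin on a cart in front of the work surface, level with it; the furniture and walls round the work are solid. World frame = base frame: x ahead of the robot, y to its left, z up, the work surface at z = 0. Lengths are in mm, angles in rad, forces in N, time in s.
With the tool pointing down it reaches from about 300 to 850 mm from the base axis. Payload 5.4 kg.
Tool frame: the origin (TCP) lies midway between the tips of the shut fingers; the grasp point (between the pads) lies 19 mm behind it; z points along the fingers, y is the line along which they close (so a half turn about z gives the same grasp; the last joint's range is limited). The gripper opens to 85 mm and grips with 20 to 120 N. Pads are 22 mm wide; open, the fingers measure 114 mm over their backs; the gripper's body (76 mm by 85 mm) begins 54 mm behind the grasp point. The pads swing forward as they close: fully open they stand 13 mm farther back than shut.
Start: joints at [-1.538, 0.158, 1.597, -0, 1.386, -0.21], TCP at [138.219, -558.123, 231.299] pointing down, gripper open.
Joint ranges: [-2.91, 2.91], [-0.94, 2.29], [0.18, 2.7], [-1.29, 4.43], [0.17, 2.64], [-3, 3]. Speed limits (rad/s): [2.57, 2.57, 3.14, 3.14, 3.14, 3.14].

## Interface

Orientations are given as a rotation vector (axis times angle).
In Python, from plant import r, get_image, camera_model gives the robot as it stands. The module is installed in compiled form; this text tells all that it offers.
- The arm moves only by the tool jog_arm, never from a script. Its argument "motion" is a list of rows, each an object with "angular": the turn, a rotation vector about the tool's x, y, z in degrees, a list of three; "xyz": the shift along the tool's x, y, z in m, a list of three; "fingers": the closure in counts, from 0 (fully open) to 255 (shut). In form: [{"angular": [rx, ry, rz], "xyz": [x, y, z], "fingers": fingers}, ...]. A call has 1 to 10 rows; each row is the pose to reach, as a shift and turn from the pose commanded when the call began, along the tool's axes at that moment; what a row does not reach only later rows make up. A row lasts 1/10 s, in which the tool goes at most 50 mm and 8.59 degrees, less where a joint would pass 70% of its speed; a pose out of reach is approached as far as the arm can. A call with a gripper value outside its range is refused whole. The fingers move at their own pace and stop on an object; "force" is the grip in N (left out, the last holds). Time passes only in rows, so rows that repeat a pose let the fingers close. It gives the time, the measured TCP pose, the force, the opening and the grip force at its end, in the units of the state.
- r.state(): the state, without advancing time (a new reading comes with each control period).
- get_image(name): name is "side" or "top"; returns (picture, depth): 420x560x3 uint8, blue, green, red; 420x560 float32, mm along the optical axis (not along the pixel's ray), 0 where there is no reading.
- camera_model(name): a dict with "mtx" (3x3 intrinsics, pixels), "distortion" ([k1, k2, p1, p2, k3] as OpenCV has them; the pictures are not rectified), "world_to_cam" (4x4, takes a point from world to camera coordinates). Camera axes: x right, y down, z forward; pixel columns grow to the right and rows downward; lengths in mm; the calibration is good to about 2 mm. A picture is of the moment at which its call begins. camera_model takes no time and is no camera call.
- r.close_job(): hands the job in; it is judged then, once.
The state is a dict: "time_s": time; "joints": joint angles; "dq": joint speeds; "effort": joint torques, N m; "tcp_pos": TCP position; "eef_rot": TCP orientation; "ft_force": force on the tool from outside, world axes, zero at the start; "wrist_torque": the same for the moment, N m; "width": finger opening in mm; "grasp_force": force on a finger pad.
Only numpy, scipy, OpenCV 4.12 (cv2) and the standard library are available. Lean on these libraries where they do the work, as an engineer would, in place of code of your own. Each camera call takes 0.05 s, during which the arm holds its last target. There are 200 camera calls.

## Task

Set the grinder's tool rest: tilt its small steel table down until it is level, so that the cross-hole of the bushing lines up with the slanting hole in the bracket, then take the longer of the two pins from the wooden block and push it through until its collar sits on the bracket. Let go of everything, and leave the short pin and the other things on the bench where they are.

Things in the scene. Friction and masses are not known exactly. Their poses are not given: they have to be found in the camera images.
- tool_rest: Grey cast bracket of a grinder's tool rest, fixed to the bench. Origin: centre of the underside of its foot (116 x 104 x 12 mm), z up. Two webs carry a level round barrel, 48 mm diameter, 56 mm long, axis along this y. A 32 mm steel bushing turns loosely in it, with a collar on its -y end and the table on its +y end (robot's left). Whole thing: y = -35 to +122 mm.
- bushing_axis (a point): Middle of the barrel, on the bushing's axis, 85 mm above the bench, over tool_rest's origin. The pin hole passes through this point, square to the axis: 12 mm diameter, 12 mm long in the upper wall, 32 mm in the bushing, 8 mm in the lower wall, open below.
- pin_hole: Round mouth of the bracket's pin hole, on a flat steel pad (26 mm diameter) on top of the barrel. Origin: centre of the mouth, 28 mm from the bushing's axis. z points out along the hole, leaning 30 degrees from vertical towards tool_rest's -x (the robot), so the pin must be tilted 30 degrees to enter; y is the bushing's axis.
- rest_table (a joint): Angle of bushing and table about the barrel's axis (rad). 0 = table level and cross-hole in line with the bracket's hole; positive = far edge (tool_rest's +x) up; range -0.6 to 1.1, starts at 0.5 to 0.9. Stays where it is left (friction about 0.06 N m: 2 to 3 N down on the far part turn it). Some 0.1 rad of misalignment is drawn straight by the pin's tapered nose.
- table_far_edge (a point): On the table's top, middle of its far edge, 60 mm from the bushing's axis, at y = +79 mm of tool_rest. The table is a flat steel plate 120 x 86 x 8 mm (x, y, thickness), centred on the axis in x, y = +36 to +122 mm, its far edge notched in the middle (10 mm wide, 26 mm deep, for the wheel). When level its whole top is 93 mm above the bench, 8 mm above the axis.
- lock_pin: The longer pin, plain steel, 90 g, the one to use. Origin: its tip; z runs up to the head. Nose tapers from 4 to 10 mm diameter over 9 mm, shank 10 mm diameter, collar 19 mm diameter from z = 66 to 70 mm, round knurled head 17 mm diameter from z = 70 to 106 mm. Stands upright and loose in an outer hole of the block, tip 10 mm above the bench, head 116 mm.
- lock_pin_collar (a point): Centre of the underside of the longer pin's collar, 66 mm from its tip. It meets the mouth of the bracket's hole when the pin is fully home (the tip then stands out 14 mm below the barrel).
- short_pin: A similar pin, too short for this job: shank 40 mm, collar at z = 40 to 44 mm, head to z = 80 mm, so its head ends 90 mm above the bench. Origin: its tip. Stands in the other outer hole of the block; the two change places. Leave it.
- pin_block: Hardwood block, 50 x 150 x 48 mm, fixed, with a row of three holes along its y, 45 mm apart (11.5 mm diameter, 38 mm deep); the middle one is empty. Origin: centre of its underside.
- oil_can: Bystander: small red oil can, 159 mm high with its spout, origin under its centre.
- steel_cup: Bystander: cup, 77 mm diameter, 101 mm high, origin under its centre.
- pliers: Bystander: pliers lying flat, 170 x 60 x 14 mm, origin under their centre.
- disc_box: Bystander: square carton, 119 x 118 x 45 mm, origin under its centre.

How it is judged (in metres and radians):
On the way:
1. the table has been brought about level, the pin not yet in the bracket (value of joint rest_table between -0.2 and 0.2 rad and distance between lock_pin_collar and pin_hole above 0.03 m), for 0.2 s.
At the end, for the whole second after the job is handed in: The table is level (within 0.1 rad) with the longer pin right through bracket and bushing: its collar's underside within 4 mm of the hole's mouth, the pin in line with the hole within 0.1 rad, at rest and released; the short pin still stands in its hole (moved less than 20 mm) (value of joint rest_table between -0.1 and 0.1 rad and distance between lock_pin_collar and pin_hole below 0.004 m and angle between the z axis of lock_pin and the z axis of pin_hole, either way round below 0.1 rad and linear speed of lock_pin below 0.02 m/s and distance of short_pin from where it was at the start of the episode below 0.02 m); the robot touches nothing.
It fails at once if the short pin is pulled out of the block or knocked over (distance of short_pin from where it was at the start of the episode above 0.03 m).
It fails at once if a bystander is shoved aside or knocked over (distance of any of oil_can, steel_cup, pliers, disc_box from where it was at the start of the episode above 0.04 m or angle between any of oil_can, steel_cup's own z axis and vertical above 0.5 rad).
It also fails if it takes over 61 s, if anything falls off the work surface, if the arm or the gripper's body presses on something with over 40 N, if the wrist force passes 120 N, or if a joint passes its speed limit or range.

## Working session

There is one attempt and no reset: what is moved stays moved. The work goes in short steps, Python scripts to look and compute and a tool call to move; the robot and the scene stay as the last step left them, time stands still between calls to the robot, and variables do not carry over. Pictures are saved under pics/ and viewed, at most 10 in all, crops included, and the job is handed in when it is done.

Besides the shell and the picture viewer there is one more tool, called after "Emit:" as name(argument=value, ...) on one line, values as JSON. jog_arm: Moves the arm, as the interface text tells. Its arguments: {"type":"object","properties":{"motion":{"type":"array"},"force":{"type":"number"}},"required":["motion"]}

```bash
mkdir -p pics; python3 - <<'E'
from plant import r,get_image,camera_model
import cv2,numpy as np
print(r.state())
for n in("top","side"):
    im,d=get_image(n); cv2.imwrite(f"pics/{n}0.png",im); np.save(f"pics/{n}0.npy",d)
    m=camera_model(n); print(n,m)
E
```

```text
{'time_s': 0.0, 'joints': array([-1.53811752e+00,  1.59046366e-01,  1.59822319e+00, -3.13776205e-05,
        1.38619824e+00, -2.10154938e-01]), 'dq': array([-9.84166190e-04, -6.20912522e-04,  2.27627282e-05, -1.30330752e-03,
        4.60891199e-04,  6.65772211e-05]), 'effort': array([-1.48347561e-03, -3.95999408e+01, -3.31428015e+01, -3.77737451e-04,
        8.24061048e-03, -8.03404010e-08]), 'tcp_pos': array([ 138.18069959, -557.53523943,  230.32293412]), 'eef_rot': array([-3.11660649e+00, -3.80288306e-01, -2.12653771e-04]), 'ft_force': array([-0.27793472, -0.56198617,  0.44308025]), 'wrist_torque': array([0.00748973, 0.05801982, 0.04342469]), 'grasp_force': 0.0, 'width': 85.33021498906497}
top {'mtx': array([[397.82171389,   0.        , 282.47563146],
       [  0.        , 397.82171389, 202.599867  ],
       [  0.        ,   0.        ,   1.        ]]), 'distortion': array([-0.04755138,  0.        ,  0.        ,  0.        ,  0.        ]), 'world_to_cam': array([[ 1.09931015e-02, -9.99868685e-01,  1.19064891e-02,
        -1.08146155e+02],
       [-9.89744265e-01, -1.25762554e-02, -1.42295913e-01,
         5.88121293e+02],
       [ 1.42426966e-01, -1.02201059e-02, -9.89752549e-01,
         1.06763790e+03],
       [ 0.00000000e+00,  0.00000000e+00,  0.00000000e+00,
         1.00000000e+00]])}
side {'mtx': array([[472.9676845 ,   0.        , 285.51999934],
       [  0.        , 472.9676845 , 215.1456042 ],
       [  0.        ,   0.        ,   1.        ]]), 'distortion': array([-0.11260503,  0.        ,  0.        ,  0.        ,  0.        ]), 'world_to_cam': array([[-9.34277286e-01, -3.56537748e-01,  2.60522320e-03,
         5.35492504e+02],
       [-1.67742609e-01,  4.33084309e-01, -8.85607361e-01,
         2.27480055e+02],
       [ 3.14624173e-01, -8.27839849e-01, -4.64427405e-01,
         8.64573369e+02],
       [ 0.00000000e+00,  0.00000000e+00,  0.00000000e+00,
         1.00000000e+00]])}
```

View pics/top0.png

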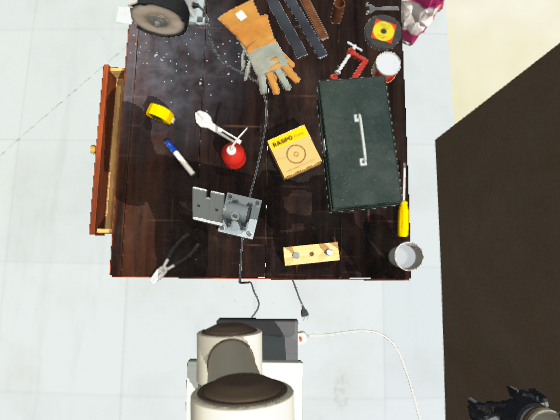

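View pics/side0.png

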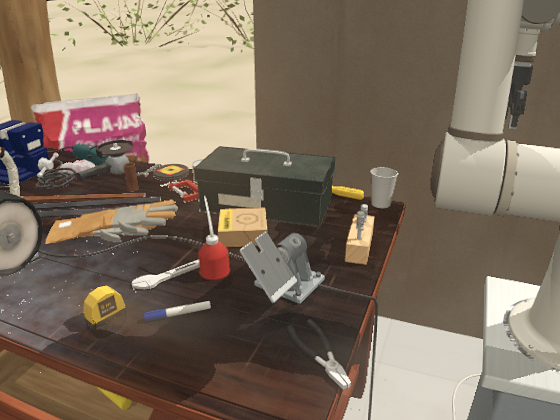

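Top: tool rest near (237,212), with the table to its left at (208,205). The block is at (312,253), with pins near (295,254) and (329,252). The side view confirms the tilted table at (268,270) and the pins at (362,215). Next I'll enlarge both.

```bash
cat > h.py <<'E'
import cv2,numpy as np
from plant import r,get_image,camera_model
def ray(n,uv):
    m=camera_model(n);T=m["world_to_cam"]
    p=cv2.undistortPoints(np.array([[uv]],float),m["mtx"],m["distortion"])[0,0]
    R=T[:3,:3]; return -R.T@T[:3,3], R.T@np.array([p[0],p[1],1])
def onz(n,uv,z):
    c,d=ray(n,uv); return c+d*(z-c[2])/d[2]
def proj(n,P):
    m=camera_model(n);T=m["world_to_cam"]
    return cv2.projectPoints(np.array(P,float).reshape(-1,3),cv2.Rodrigues(T[:3,:3])[0],T[:3,3],m["mtx"],m["distortion"])[0][:,0]
def tri(u1,u2):
    c1,d1=ray("top",u1);c2,d2=ray("side",u2)
    s=np.linalg.lstsq(np.c_[d1,-d2],c2-c1,rcond=None)[0]
    a=c1+d1*s[0];b=c2+d2*s[1]; return (a+b)/2,np.linalg.norm(a-b)
E
python3 - <<'E'
import cv2,numpy as np
a=cv2.imread("pics/top0.png")[180:280,185:350]; b=cv2.imread("pics/side0.png")[195:310,225:390]
a=cv2.resize(a,None,fx=4.8,fy=4.8,interpolation=cv2.INTER_CUBIC)
b=cv2.resize(b,None,fx=4.8,fy=4.8,interpolation=cv2.INTER_CUBIC)
cv2.imwrite("pics/topc.png",a);cv2.imwrite("pics/sidec.png",b)
E
```

```text
(no output)
```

View pics/topc.png

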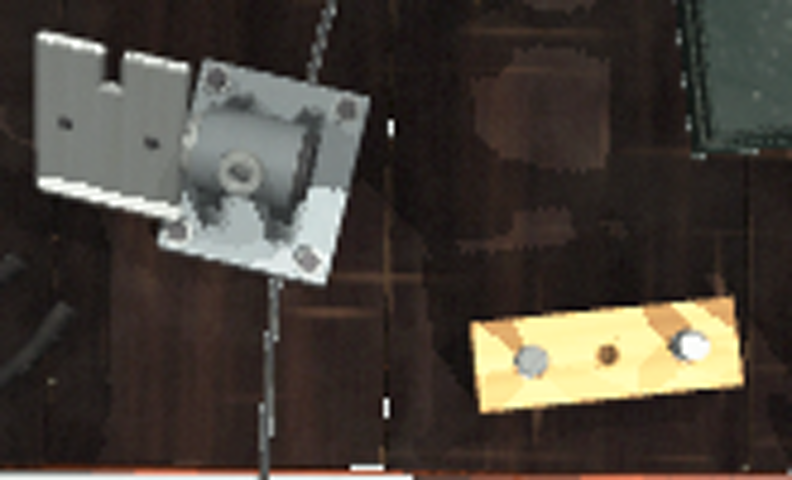

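View pics/sidec.png

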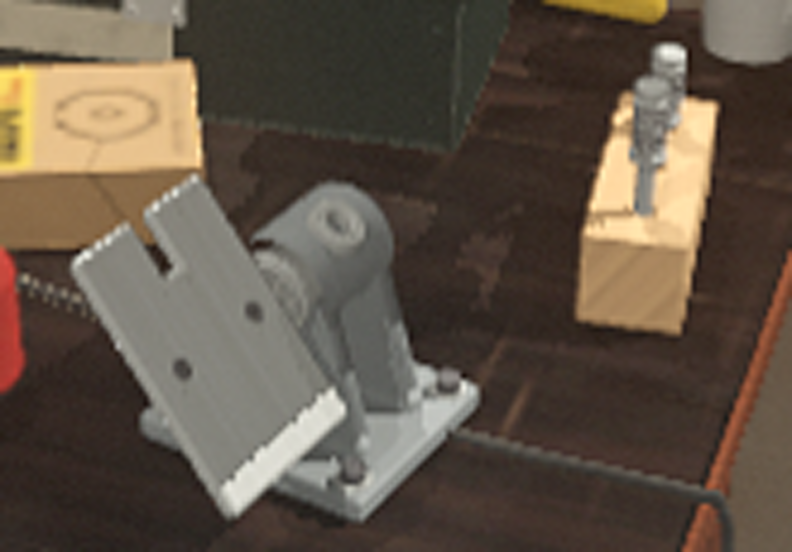

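The crops show the long pin, with its shank exposed, as the left (+y) one: head at top crop (532,358). The middle hole is at (608,355) and the short pin's head at (690,345). The pad mouth is at top crop (240,172) and side crop (337,225). Foot corners in the top crop are (203,60), (369,97), (326,284) and (158,243).

```bash
python3 - <<'E'
from h import *
np.set_printoptions(precision=1,suppress=True)
t=lambda x,y:((x+.5)/4.8-.5+185,(y+.5)/4.8-.5+180)
s=lambda x,y:((x+.5)/4.8-.5+225,(y+.5)/4.8-.5+195)
L=onz("top",t(532,358),116);M=onz("top",t(608,355),48);S=onz("top",t(690,345),90)
print("long",L,"mid",M,"short",S,"mid of pins",(L+S)/2,np.linalg.norm((L-S)[:2]),"axis deg",np.degrees(np.arctan2(*(L-S)[1::-1])))
print("long head side tri",tri(t(532,358),s(652,88)))
print("block corners",[onz("top",t(*p),48) for p in((470,322),(733,297),(743,384),(482,412))])
c=np.array([onz("top",t(*p),12) for p in((203,60),(369,97),(326,284),(158,243))])
print(c,c.mean(0)); # FL(+x+y), FR(+x -y), NR, NL
ex=(c[0]-c[3]+c[1]-c[2]); ey=(c[0]-c[1]+c[3]-c[2]); 
y1=np.arctan2(ex[1],ex[0]);y2=np.arctan2(-ey[0],ey[1]);print("yaw deg",np.degrees([y1,y2]))
y=(y1+y2)/2;R=cv2.Rodrigues(np.array([0,0,y]))[0]
print("mouth tri",tri(t(240,172),s(337,225)),"on z",onz("top",t(240,172),85+28*.866),onz("side",s(337,225),85+28*.866))
o=c.mean(0)*[1,1,0]
print("pred mouth",o+R@[-14,0,85+24.25])
d=np.load("pics/top0.npy");D=[]
# table points by depth, in the tool_rest frame
m=camera_model("top")["world_to_cam"]
for p in((70,80),(160,80),(70,160),(160,190),(110,130)):
    u=t(*p);cc,dd=ray("top",u);P=cc+dd*np.median(d[int(u[1]):int(u[1])+2,int(u[0]):int(u[0])+2]);D.append(R.T@(P-o))
D=np.array(D);print(D);k=np.polyfit(D[:,0],D[:,2],1);print("tilt",np.arctan(k[0]))
u=t(532,358);cc,dd=ray("top",u);print("head depth",cc+dd*d[round(u[1]),round(u[0])])
E
```

```text
long [ 445.8 -135.1  116. ] mid [ 448.9 -181.3   48. ] short [ 454.1 -222.8   90. ] mid of pins [ 450. -179.  103.] 88.17477836448249 axis deg 95.42606938361175
long head side tri (array([ 445. , -135.4,  112.1]), np.float64(1.6753575448180824))
block corners [array([ 466.8, -102.6,   48. ]), array([ 482.6, -253. ,   48. ]), array([ 433.3, -258.3,   48. ]), array([ 416.1, -109.9,   48. ])]
[[622.3  58.8  12. ]
 [601.1 -41.1  12. ]
 [489.2 -17.8  12. ]
 [512.2  82.1  12. ]] [556.2  20.5  12. ]
yaw deg [-11.9 -12.4]
mouth tri (array([544.4,  24.3, 104.9]), np.float64(1.007860528512993)) on z [544.4  24.  109.2] [541.4  31.1 109.2]
pred mouth [542.5  23.4 109.2]
[[ 15.6 102.6 114.3]
 [ 25.1  52.6 126.1]
 [-23.7 101.7  68.3]
 [-28.4  49.   61.8]
 [ -4.2  79.   92.2]]
tilt 0.8726369478047732
head depth [ 445.8 -135.1  115.6]
```

```bash
cat >> h.py <<'E'
YAW=np.radians(-12.2);O=np.array([556.2,20.5,0.])
RZ=cv2.Rodrigues(np.array([0,0,YAW]))[0]
DOWN=RZ@np.diag([1.,-1,-1])
TILT=DOWN@cv2.Rodrigues(np.array([0,np.pi/6,0]))[0]
def rest(*p): return O+RZ@np.array(p,float)
def go(p,R=DOWN):
    s=r.state();R0=cv2.Rodrigues(s["eef_rot"])[0]
    print("t",round(s["time_s"],2),"tcp",s["tcp_pos"].round(1),"xyz m",(R0.T@(np.array(p)-s["tcp_pos"])/1000).round(4),"ang",np.degrees(cv2.Rodrigues(R0.T@R)[0][:,0]).round(2),"F",s["ft_force"].round(1),"w",round(s["width"],1),"q",s["joints"].round(2))
E
python3 -c "
from h import *
go(rest(28,97,190))"
```

```text
t 0.1 tcp [ 138.2 -557.6  230.4] xyz m [ 0.6125 -0.5353  0.0416] ang [-0.1   0.   26.11] F [ 0.1 -0.1 -0. ] w 85.5 q [-1.54  0.16  1.6   0.    1.39 -0.21]
```

Emit:
jog_arm(motion=[{"angular":[0,0,13],"xyz":[0.306,-0.268,0],"fingers":255},{"angular":[0,0,13],"xyz":[0.306,-0.268,0],"fingers":255},{"angular":[0,0,13],"xyz":[0.306,-0.268,0],"fingers":255},{"angular":[0,0,13],"xyz":[0.306,-0.268,0],"fingers":255},{"angular":[0,0,13],"xyz":[0.306,-0.268,0],"fingers":255},{"angular":[0,0,13],"xyz":[0.306,-0.268,0],"fingers":255},{"angular":[0,0,13],"xyz":[0.306,-0.268,0],"fingers":255},{"angular":[0,0,26.1],"xyz":[0.6125,-0.535,0],"fingers":255},{"angular":[0,0,26.1],"xyz":[0.6125,-0.535,0],"fingers":255},{"angular":[0,0,26.1],"xyz":[0.6125,-0.535,0],"fingers":255}])

```text
time_s: 1.1
tcp_pos: [420.1, -153.8, 231.1]
eef_rot: [3.123, -0.338, 0.0]
ft_force: [0.9, -0.9, 0.9]
width: -0.1
grasp_force: 0.0
```

```bash
python3 -c "
from h import *
go(rest(28,97,180))"
```

```text
t 1.1 tcp [ 420.1 -153.8  231.1] xyz m [ 0.1234 -0.2964  0.0511] ang [ 0.   -0.01 -0.15] F [ 0.9 -0.9  0.9] w -0.1 q [-0.62 -0.18  1.94 -0.    1.39  1.16]
```

Emit:
jog_arm(motion=[{"angular":[0,0,0],"xyz":[0.122,-0.295,0.05],"fingers":255},{"angular":[0,0,0],"xyz":[0.122,-0.295,0.05],"fingers":255},{"angular":[0,0,0],"xyz":[0.122,-0.295,0.05],"fingers":255},{"angular":[0,0,0],"xyz":[0.122,-0.295,0.05],"fingers":255},{"angular":[0,0,0],"xyz":[0.122,-0.295,0.05],"fingers":255},{"angular":[0,0,0],"xyz":[0.122,-0.295,0.05],"fingers":255},{"angular":[0,0,0],"xyz":[0.122,-0.295,0.05],"fingers":255},{"angular":[0,0,0],"xyz":[0.122,-0.295,0.05],"fingers":255},{"angular":[0,0,0],"xyz":[0.122,-0.295,0.05],"fingers":255},{"angular":[0,0,0],"xyz":[0.122,-0.295,0.05],"fingers":255}])

```text
time_s: 2.1
tcp_pos: [600.7, 106.0, 181.3]
eef_rot: [3.123, -0.335, -0.001]
ft_force: [0.5, -0.7, -1.0]
width: 0.3
grasp_force: 0.0
```

```bash
python3 -c "
from h import *
go(rest(28,97,93))"
```

```text
t 2.1 tcp [600.7 106.  181.3] xyz m [ 0.0026 -0.004   0.0883] ang [ 0.02  0.02 -0.05] F [ 0.5 -0.7 -1. ] w 0.3 q [-0.02  0.29  1.55 -0.    1.31  1.76]
```

Descend to about z=97 first, then measure the table.

Emit:
jog_arm(motion=[{"angular":[0,0,0],"xyz":[0.0025,-0.004,0.03],"fingers":255},{"angular":[0,0,0],"xyz":[0.0025,-0.004,0.04],"fingers":255},{"angular":[0,0,0],"xyz":[0.0025,-0.004,0.046],"fingers":255},{"angular":[0,0,0],"xyz":[0.0025,-0.004,0.052],"fingers":255},{"angular":[0,0,0],"xyz":[0.0025,-0.004,0.058],"fingers":255},{"angular":[0,0,0],"xyz":[0.0025,-0.004,0.064],"fingers":255},{"angular":[0,0,0],"xyz":[0.0025,-0.004,0.07],"fingers":255},{"angular":[0,0,0],"xyz":[0.0025,-0.004,0.076],"fingers":255},{"angular":[0,0,0],"xyz":[0.0025,-0.004,0.081],"fingers":255},{"angular":[0,0,0],"xyz":[0.0025,-0.004,0.085],"fingers":255}])

```text
time_s: 3.1
tcp_pos: [604.6, 110.2, 96.3]
eef_rot: [3.124, -0.334, 0.001]
ft_force: [2.7, -1.1, 2.9]
width: -0.0
grasp_force: 1.5
```

```bash
python3 -c "
from h import *
go(rest(28,97,93))"
```

```text
t 3.1 tcp [604.6 110.2  96.3] xyz m [-0.0004  0.0009  0.0033] ang [-0.   -0.05  0.01] F [ 2.7 -1.1  2.9] w -0.0 q [-0.02  0.39  1.6  -0.    1.15  1.77]
```

Emit:
jog_arm(motion=[{"angular":[0,0,0],"xyz":[0,0,0.001],"fingers":255},{"angular":[0,0,0],"xyz":[0,0,0.002],"fingers":255},{"angular":[0,0,0],"xyz":[0,0,0.003],"fingers":255},{"angular":[0,0,0],"xyz":[0,0,0.0035],"fingers":255},{"angular":[0,0,0],"xyz":[0,0,0.0035],"fingers":255}])

```text
time_s: 3.6
tcp_pos: [604.5, 110.3, 92.9]
eef_rot: [3.124, -0.333, 0.0]
ft_force: [1.7, -1.3, 2.5]
width: 0.1
grasp_force: 1.2
```

Emit:
jog_arm(motion=[{"angular":[0,0,0],"xyz":[0,0,-0.03],"fingers":255},{"angular":[0,0,0],"xyz":[-0.05,0.04,-0.09],"fingers":0},{"angular":[0,0,0],"xyz":[-0.09,0.08,-0.1],"fingers":0},{"angular":[0,0,0],"xyz":[-0.11,0.12,-0.1],"fingers":0},{"angular":[0,0,0],"xyz":[-0.13,0.16,-0.1],"fingers":0},{"angular":[0,0,0],"xyz":[-0.13,0.2,-0.1],"fingers":0},{"angular":[0,0,0],"xyz":[-0.13,0.2,-0.1],"fingers":0},{"angular":[0,0,0],"xyz":[-0.13,0.2,-0.1],"fingers":0},{"angular":[0,0,0],"xyz":[-0.13,0.2,-0.1],"fingers":0}])

```text
time_s: 4.5
tcp_pos: [434.7, -57.0, 192.3]
eef_rot: [-3.122, 0.334, 0.002]
ft_force: [-0.3, 1.0, 0.6]
width: 85.1
grasp_force: 0.0
```

```bash
cat > tab.py <<'E'
from h import *
def tilt(n,tag):
    im,d=get_image(n);cv2.imwrite(f"pics/{n}{tag}.png",im)
    P=[]
    h,w=d.shape;T=camera_model(n)["world_to_cam"];Ri=T[:3,:3].T;m=camera_model(n)
    uv=np.stack(np.meshgrid(np.arange(w),np.arange(h)),-1).reshape(-1,1,2).astype(float)
    p=cv2.undistortPoints(uv,m["mtx"],m["distortion"])[:,0]
    X=(np.c_[p,np.ones(len(p))]*d.reshape(-1,1)-T[:3,3])@Ri.T
    Q=(X-O)@RZ
    k=(abs(Q[:,0])<50)&(Q[:,1]>42)&(Q[:,1]<116)&(abs(Q[:,2]-90)<25)&(d.reshape(-1)>0)
    Q=Q[k]
    for _ in range(4):
        A=np.c_[Q[:,:2],np.ones(len(Q))];c=np.linalg.lstsq(A,Q[:,2],rcond=None)[0];e=abs(A@c-Q[:,2]);Q=Q[e<max(3,2*np.median(e))]
    print(n,len(Q),"tilt",c[0].round(3),"y slope",c[1].round(3),"z at axis",c[2].round(1))
E
python3 -c "
from tab import *
tilt('top',1);tilt('side',1)
go([445.8,-135.1,160])"
```

```text
top 891 tilt -0.008 y slope -0.006 z at axis 93.9
side 1025 tilt -0.007 y slope 0.001 z at axis 92.2
t 4.6 tcp [435.1 -56.6 192.4] xyz m [0.027  0.0746 0.0323] ang [-0.05  0.07  0.08] F [-0.7  1.   0.1] w 85.3 q [-0.41 -0.17  2.01  0.    1.31  1.38]
```

Emit:
jog_arm(motion=[{"angular":[0,0,0],"xyz":[0.027,0.0745,0.0],"fingers":0},{"angular":[0,0,0],"xyz":[0.027,0.0745,0.0],"fingers":0},{"angular":[0,0,0],"xyz":[0.027,0.0745,0.0],"fingers":0},{"angular":[0,0,0],"xyz":[0.027,0.0745,0.03],"fingers":0},{"angular":[0,0,0],"xyz":[0.027,0.0745,0.03],"fingers":0},{"angular":[0,0,0],"xyz":[0.027,0.0745,0.03],"fingers":0}])

```text
time_s: 5.2
tcp_pos: [445.4, -134.7, 162.4]
eef_rot: [-3.123, 0.331, 0.003]
ft_force: [-0.7, 1.3, -0.1]
width: 85.7
grasp_force: 0.0
```

```bash
python3 -c "
from h import *
go([445.8,-135.1,85])"
```

```text
t 5.2 tcp [ 445.4 -134.7  162.4] xyz m [0.0006 0.0004 0.0774] ang [-0.06  0.13  0.11] F [-0.7  1.3 -0.1] w 85.7 q [-0.55 -0.06  1.97  0.    1.24  1.23]
```

Emit:
jog_arm(motion=[{"angular":[0,0,0],"xyz":[0.0005,0,0.03],"fingers":0},{"angular":[0,0,0],"xyz":[0.0005,0,0.055],"fingers":0},{"angular":[0,0,0],"xyz":[0.0005,0,0.077],"fingers":0},{"angular":[0,0,0],"xyz":[0.0005,0,0.077],"fingers":0},{"angular":[0,0,0],"xyz":[0.0005,0,0.077],"fingers":160},{"angular":[0,0,0],"xyz":[0.0005,0,0.077],"fingers":255},{"angular":[0,0,0],"xyz":[0.0005,0,0.077],"fingers":255},{"angular":[0,0,0],"xyz":[0.0005,0,0.077],"fingers":255},{"angular":[0,0,0],"xyz":[0.0005,0,0.077],"fingers":255},{"angular":[0,0,0],"xyz":[0.0005,0,0.077],"fingers":255}], force=60)

```text
time_s: 6.2
tcp_pos: [446.8, -136.4, 86.5]
eef_rot: [-3.124, 0.334, -0.002]
ft_force: [1.2, 1.7, 4.1]
width: 15.5
grasp_force: 58.4
```

```bash
python3 -c "
from h import *
go([445.8,-135.1,160])"
```

```text
t 6.2 tcp [ 446.8 -136.4   86.5] xyz m [-0.0011 -0.001  -0.0735] ang [-0.01 -0.07 -0.  ] F [1.2 1.7 4.1] w 15.5 q [-0.56  0.05  2.02  0.    1.07  1.23]
```

Emit:
jog_arm(motion=[{"angular":[0,0,0],"xyz":[0,0,-0.02],"fingers":255},{"angular":[0,0,0],"xyz":[0,0,-0.05],"fingers":255},{"angular":[0,0,0],"xyz":[0,0,-0.085],"fingers":255},{"angular":[0,0,0],"xyz":[0,0,-0.12],"fingers":255},{"angular":[0,0,0],"xyz":[0,0,-0.15],"fingers":255},{"angular":[0,0,0],"xyz":[0,0,-0.15],"fingers":255},{"angular":[0,0,0],"xyz":[0,0,-0.15],"fingers":255}])

```text
time_s: 6.9
tcp_pos: [446.2, -136.4, 235.7]
eef_rot: [3.123, -0.334, 0.0]
ft_force: [0.2, 0.6, -1.0]
width: 15.2
grasp_force: 58.9
```

```bash
python3 -c "
from h import *
hz=RZ@[-.5,0,.866];M=np.array([543.5,23.7,109.2])
go(M+hz*(76.5+35),TILT)"
```

```text
t 6.9 tcp [ 446.2 -136.4  235.7] xyz m [ 0.0055 -0.1771  0.0299] ang [1.000e-02 2.998e+01 1.000e-02] F [ 0.2  0.6 -1. ] w 15.2 q [-0.56 -0.13  1.88 -0.    1.39  1.23]
```

Emit:
jog_arm(motion=[{"angular":[0,8,0],"xyz":[0.0055,-0.04,0],"fingers":255},{"angular":[0,16,0],"xyz":[0.0055,-0.08,0],"fingers":255},{"angular":[0,24,0],"xyz":[0.0055,-0.12,0],"fingers":255},{"angular":[0,30,0],"xyz":[0.0055,-0.16,0.01],"fingers":255},{"angular":[0,30,0],"xyz":[0.0055,-0.177,0.02],"fingers":255},{"angular":[0,30,0],"xyz":[0.0055,-0.177,0.03],"fingers":255},{"angular":[0,30,0],"xyz":[0.0055,-0.177,0.03],"fingers":255},{"angular":[0,30,0],"xyz":[0.0055,-0.177,0.03],"fingers":255},{"angular":[0,30,0],"xyz":[0.0055,-0.177,0.03],"fingers":255}])

```text
time_s: 7.8
tcp_pos: [489.5, 34.3, 206.3]
eef_rot: [2.965, -0.319, 0.795]
ft_force: [-0.0, -0.5, -1.2]
width: 15.1
grasp_force: 59.1
```

```bash
python3 -c "
from tab import *
hz=RZ@[-.5,0,.866];M=np.array([543.5,23.7,109.2])
go(M+hz*(76.5+35),TILT)
tilt('top',2);tilt('side',2)
p=r.state()['tcp_pos'];R0=cv2.Rodrigues(r.state()['eef_rot'])[0]
for n in('top','side'): print(n,proj(n,[p+R0[:,2]*76.5,p+R0[:,2]*10.5,M]).round(1).tolist())
a=cv2.imread('pics/top2.png')[165:245,185:275];b=cv2.imread('pics/side2.png')[180:280,240:330]
a=cv2.resize(a,(400,356),interpolation=cv2.INTER_CUBIC);b=cv2.resize(b,(400,444),interpolation=cv2.INTER_CUBIC)
c=np.zeros((444,800,3),np.uint8);c[:356,:400]=a;c[:,400:]=b;cv2.imwrite('pics/c2.png',c)"
```

```text
t 7.8 tcp [489.5  34.3 206.3] xyz m [-0.0009 -0.001   0.0001] ang [ 0.05 -0.03 -0.08] F [-0.  -0.5 -1.2] w 15.1 q [-0.16 -0.44  2.27 -0.04  0.8   1.65]
top 883 tilt -0.009 y slope -0.004 z at axis 93.5
side 1031 tilt -0.011 y slope 0.0 z at axis 92.2
top [[232.1, 220.9], [226.1, 232.1], [234.7, 215.8]]
side [[302.6, 228.3], [318.0, 206.8], [295.1, 239.6]]
```

View pics/c2.png

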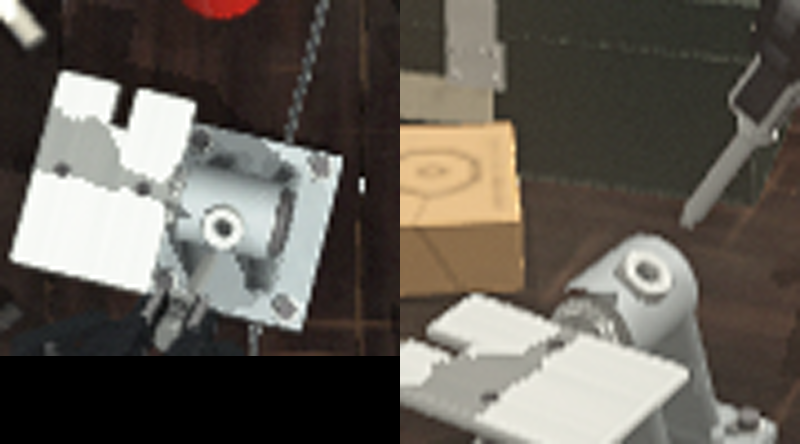

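The mouth in the top view is at (234.6,215.9), matching the prediction. In the side view it is at (295.4,240.6). The tip is at side (304.2,230), about 1.5 px to the right of the prediction. I'll zoom in on the pin to check how it sits in the grip.

```bash
python3 -c "
import cv2,numpy as np
a=cv2.imread('pics/top2.png')[205:245,212:252];b=cv2.imread('pics/side2.png')[200:248,285:325]
a=cv2.resize(a,(400,400),interpolation=cv2.INTER_CUBIC);b=cv2.resize(b,(400,480),interpolation=cv2.INTER_CUBIC)
c=np.zeros((480,800,3),np.uint8);c[:400,:400]=a;c[:,400:]=b
c=(255*(c/255.)**.6).astype(np.uint8);cv2.imwrite('pics/c3.png',c)"
```

```text
(no output)
```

View pics/c3.png

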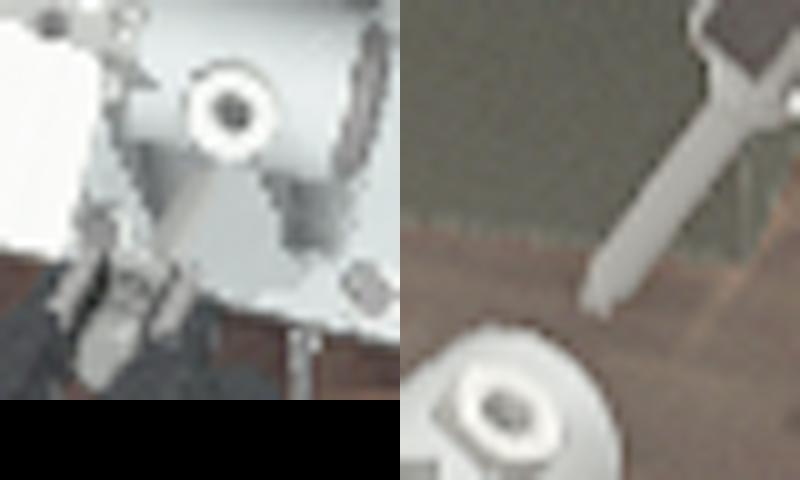

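```bash
python3 -c "
from h import *
np.set_printoptions(precision=1,suppress=True)
im=cv2.imread('pics/top2.png').astype(int);d=(im[...,2]-im[...,0])[218:234,222:240];print(d)
hz=RZ@[-.5,0,.866]
M,e=tri((234.8,215.6),(295.5,240.35));print(M,e)
for tp in((232.7,221.5),(232.2,221.)):
  T,e2=tri(tp,(304.3,230.3));print(T,e2,'offset rest frame',RZ.T@(T-M),'along',hz@(T-M),'perp',RZ.T@((T-M)-hz*(hz@(T-M))))
"
```

```text
[[-10  -8  -7  -7  -8  -6  -5  -8 -10   1   2   1   2   3   3   1   2  -3]
 [ -8  -6  -7  -4  -5  -7  -7  -9 -10  -5   0   1   2   1   3   2  -3  -8]
 [-11  -9  -5  -6  -6  -5  -5  -4  -8  -5  -5  -4   2   1  -2  -1  -8  -8]
 [-12 -11  -8  -5  -3  -4  -6  -5  -8  -8  -2  -4  -9  -6  -7  -6  -7  -7]
 [-10  -8 -12  -6  -3  -4  -4  -5  -2   1   1  -2  -8 -11 -11  -8  -4  -7]
 [ -9  -9 -10  -5  -2  -5  -4  -5   2   1   2   2  -8 -10 -10  -7  -5  -5]
 [-11  -9  -8  -8  -5  -3  -4   0   1   2   3  -3  -9  -9 -10 -12 -11  -7]
 [ -3  -5  -8  -9  -5  -3  -5   2   2   2   4  -7 -11 -10 -11  -9 -10  -7]
 [ -2   1  -4  -9  -6  -6  -1   2   4   3   0 -10  -8 -11 -11 -10 -10 -10]
 [  0  -1   1  -9  -8  -4   1   5   1   2  -6 -11 -10  -9 -10  -8  -8  -8]
 [ -1   0   2  -6  -8  -2   2   1   2  -1 -10 -10 -10  -9  -9 -10  -8 -12]
 [  2   2   1  -8  -6   1   1   3   2  -7  -9 -11  -7  -7  -8  -9  -8 -11]
 [  2   1  -1   0  -3   2   2   2  -2  -9  -9 -10  -9 -10  -9  -8  -8 -12]
 [ -3  -1   2   3   1   1   4   1  -3  -7  -8  -8 -10 -10  -9  -8  -8 -12]
 [  0   2  -1   1   0   2   2   0   1   0  -3  -8  -9 -10  -9  -9  -9  -8]
 [  3   0  -1   1   1   2  -2   2   2   3  -6 -11  -7 -12  -9  -9  -8  -8]]
[543.4  23.5 107.4] 1.4675514531489011
[524.9  25.2 135.7] 2.201190722572728 offset rest frame [-18.5  -2.3  28.3] along 33.800894879043625 perp [-1.6 -2.3 -0.9]
[525.3  26.2 136.3] 3.728767212187981 offset rest frame [-18.3  -1.1  28.9] along 34.207752575892584 perp [-1.2 -1.1 -0.7]
```

Emit:
jog_arm(motion=[{"angular":[0,0,0],"xyz":[0.0007,-0.0015,0.01],"fingers":255},{"angular":[0,0,0],"xyz":[0.0007,-0.0015,0.02],"fingers":255},{"angular":[0,0,0],"xyz":[0.0007,-0.0015,0.028],"fingers":255},{"angular":[0,0,0],"xyz":[0.0007,-0.0015,0.033],"fingers":255},{"angular":[0,0,0],"xyz":[0.0007,-0.0015,0.037],"fingers":255},{"angular":[0,0,0],"xyz":[0.0007,-0.0015,0.041],"fingers":255},{"angular":[0,0,0],"xyz":[0.0007,-0.0015,0.044],"fingers":255},{"angular":[0,0,0],"xyz":[0.0007,-0.0015,0.044],"fingers":255}])

```text
time_s: 8.7
tcp_pos: [511.5, 32.2, 167.8]
eef_rot: [2.966, -0.317, 0.794]
ft_force: [-1.1, -0.5, -0.1]
width: 15.4
grasp_force: 59.1
```

```bash
cat > st.py <<'E'
from h import *
hz=RZ@[-.5,0,.866];M=np.array([543.5,23.7,109.2])
go(M+hz*10.5,TILT)
s=r.state();R0=cv2.Rodrigues(s['eef_rot'])[0];print('F tool',(R0.T@s['ft_force']).round(1),'T tool',(R0.T@s['wrist_torque']).round(2))
E
python3 st.py
```

```text
t 8.7 tcp [511.5  32.2 167.8] xyz m [-0.0006  0.0015  0.0568] ang [-0.    0.01  0.01] F [-1.1 -0.5 -0.1] w 15.4 q [-0.16 -0.31  2.25 -0.05  0.68  1.66]
F tool [-0.9  0.8 -0.4] T tool [-0.06 -0.25 -0.02]
```

Emit:
jog_arm(motion=[{"angular":[0,0,0],"xyz":[0,0,0.003],"fingers":255},{"angular":[0,0,0],"xyz":[0,0,0.006],"fingers":255},{"angular":[0,0,0],"xyz":[0,0,0.009],"fingers":255},{"angular":[0,0,0],"xyz":[0,0,0.012],"fingers":255},{"angular":[0,0,0],"xyz":[0,0,0.015],"fingers":255},{"angular":[0,0,0],"xyz":[0,0,0.018],"fingers":255},{"angular":[0,0,0],"xyz":[0,0,0.018],"fingers":255}])

```text
time_s: 9.4
tcp_pos: [520.3, 30.2, 152.2]
eef_rot: [2.966, -0.317, 0.794]
ft_force: [1.6, -1.1, -0.6]
width: 15.2
grasp_force: 59.0
```

```bash
python3 st.py
```

```text
t 9.4 tcp [520.3  30.2 152.2] xyz m [-0.0006  0.0015  0.0387] ang [0.   0.01 0.01] F [ 1.6 -1.1 -0.6] w 15.2 q [-0.16 -0.26  2.25 -0.05  0.63  1.66]
F tool [1.2 0.8 1.4] T tool [-0.04 -0.16 -0.01]
```

Emit:
jog_arm(motion=[{"angular":[0,0,0],"xyz":[0,0,0.003],"fingers":255},{"angular":[0,0,0],"xyz":[0,0,0.006],"fingers":255},{"angular":[0,0,0],"xyz":[0,0,0.01],"fingers":255},{"angular":[0,0,0],"xyz":[0,0,0.013],"fingers":255},{"angular":[0,0,0],"xyz":[0,0,0.017],"fingers":255},{"angular":[0,0,0],"xyz":[0,0,0.02],"fingers":255},{"angular":[0,0,0],"xyz":[0,0,0.02],"fingers":255}])

```text
time_s: 10.1
tcp_pos: [530.1, 28.1, 134.8]
eef_rot: [2.966, -0.317, 0.794]
ft_force: [1.8, 0.3, -0.5]
width: 15.4
grasp_force: 59.0
```

```bash
python3 st.py
```

```text
t 10.1 tcp [530.1  28.1 134.8] xyz m [-0.0007  0.0015  0.0187] ang [0.   0.01 0.01] F [ 1.8  0.3 -0.5] w 15.4 q [-0.16 -0.2   2.24 -0.05  0.58  1.66]
F tool [ 1.3 -0.7  1.3] T tool [-0.13 -0.05  0.01]
```

Smooth so far. Next, to about 2 mm past the expected seat, slowly near the end.

Emit:
jog_arm(motion=[{"angular":[0,0,0],"xyz":[0,0,0.004],"fingers":255},{"angular":[0,0,0],"xyz":[0,0,0.008],"fingers":255},{"angular":[0,0,0],"xyz":[0,0,0.011],"fingers":255},{"angular":[0,0,0],"xyz":[0,0,0.014],"fingers":255},{"angular":[0,0,0],"xyz":[0,0,0.016],"fingers":255},{"angular":[0,0,0],"xyz":[0,0,0.0175],"fingers":255},{"angular":[0,0,0],"xyz":[0,0,0.0175],"fingers":255}])

```text
time_s: 10.8
tcp_pos: [538.7, 26.3, 120.0]
eef_rot: [2.966, -0.317, 0.795]
ft_force: [1.4, -1.4, -1.1]
width: 15.5
grasp_force: 59.2
```

```bash
python3 st.py
```

```text
t 10.8 tcp [538.7  26.3 120. ] xyz m [-0.0009  0.0015  0.0015] ang [-0.01 -0.01  0.01] F [ 1.4 -1.4 -1.1] w 15.5 q [-0.16 -0.14  2.22 -0.05  0.54  1.66]
F tool [1.  1.1 1.8] T tool [-0.08  0.03 -0.08]
```

Emit:
jog_arm(motion=[{"angular":[0,0,0],"xyz":[0,0,0.001],"fingers":255},{"angular":[0,0,0],"xyz":[0,0,0.002],"fingers":255},{"angular":[0,0,0],"xyz":[0,0,0.002],"fingers":255}])

```text
time_s: 11.1
tcp_pos: [539.1, 26.3, 119.8]
eef_rot: [2.966, -0.315, 0.793]
ft_force: [-22.9, 1.5, 24.8]
width: 15.4
grasp_force: 62.9
```

```bash
python3 st.py
```

```text
t 11.1 tcp [539.1  26.3 119.8] xyz m [-0.0011  0.0017  0.0011] ang [0.02 0.07 0.08] F [-22.9   1.5  24.8] w 15.4 q [-0.16 -0.14  2.22 -0.05  0.54  1.66]
F tool [ -7.3   3.4 -32.8] T tool [-0.81 -1.59  0.02]
```

The collar is seated: 33 N axial, 1 mm from the expected depth. Now ease off, release and back out.

Emit:
jog_arm(motion=[{"angular":[0,0,0],"xyz":[0,0,-0.0017],"fingers":255},{"angular":[0,0,0],"xyz":[0,0,-0.0017],"fingers":180},{"angular":[0,0,0],"xyz":[0,0,-0.0017],"fingers":120},{"angular":[0,0,0],"xyz":[0,0,-0.0017],"fingers":120},{"angular":[0,0,0],"xyz":[0,0,-0.0017],"fingers":120},{"angular":[0,0,0],"xyz":[0,0,-0.0017],"fingers":120},{"angular":[0,0,0],"xyz":[0,0,-0.02],"fingers":120},{"angular":[0,0,0],"xyz":[0,0,-0.05],"fingers":120},{"angular":[0,0,0],"xyz":[0,0,-0.09],"fingers":120},{"angular":[0,0,0],"xyz":[0,0,-0.09],"fingers":120}])

```text
time_s: 12.1
tcp_pos: [497.5, 35.7, 202.6]
eef_rot: [2.961, -0.315, 0.811]
ft_force: [0.0, -0.4, 1.3]
width: 45.4
grasp_force: 0.0
```

Emit:
jog_arm(motion=[{"angular":[0,0,0],"xyz":[0,0.05,-0.03],"fingers":120},{"angular":[0,0,0],"xyz":[0,0.1,-0.03],"fingers":120},{"angular":[0,0,0],"xyz":[0,0.15,-0.03],"fingers":120},{"angular":[0,0,0],"xyz":[0,0.15,-0.03],"fingers":120},{"angular":[0,0,0],"xyz":[0,0.15,-0.03],"fingers":120}])

```text
time_s: 12.6
tcp_pos: [448.6, -109.8, 221.7]
eef_rot: [2.964, -0.325, 0.793]
ft_force: [0.1, -0.0, 0.1]
width: 45.3
grasp_force: 0.0
```

```bash
python3 st.py; python3 -c "
from tab import *
tilt('top',4);tilt('side',4)
hz=RZ@[-.5,0,.866];M=np.array([543.5,23.7,109.2])
print(proj('top',[M,M+hz*40]),proj('side',[M,M+hz*40]))
a=cv2.imread('pics/top4.png')[165:265,185:275];b=cv2.imread('pics/side4.png')[200:300,245:335]
c=np.hstack([cv2.resize(x,(400,444),interpolation=cv2.INTER_CUBIC) for x in(a,b)]);cv2.imwrite('pics/c4.png',c)"
```

```text
t 12.6 tcp [ 448.6 -109.8  221.7] xyz m [-0.001  -0.1507  0.1189] ang [ 0.12  0.04 -0.27] F [ 0.1 -0.   0.1] w 45.3 q [-0.65 -0.61  2.34  0.26  0.95  1.04]
F tool [ 0.1  0.  -0.1] T tool [-0.02 -0.25  0.03]
top 884 tilt -0.008 y slope -0.003 z at axis 93.5
side 1023 tilt -0.01 y slope -0.001 z at axis 92.4
[[234.71046097 215.77450988]
 [231.34331778 221.97344406]] [[295.09491545 239.57241226]
 [303.83729959 227.37574707]]
```

View pics/c4.png

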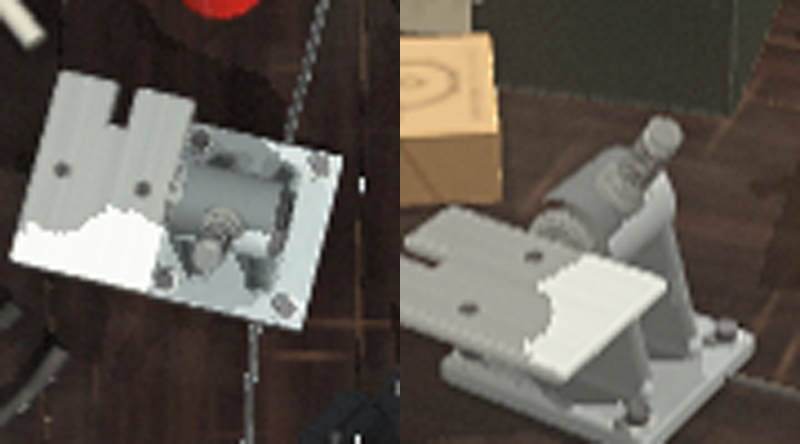

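The pin's collar sits on the pad. Its head end is at side crop (664,135), close to the predicted spot, and the table is level. Handing in.

```bash
python3 -c "
from plant import r
print(r.close_job())"
```

```text
the job is handed in; nothing more can be done
None
```

The table is level (camera tilt about -0.01 rad), the longer pin is pushed home with its collar on the bracket, everything is released, and the job was handed in at about 12.7 s; the hand-in returned no verdict.

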